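# Fit the spacer sleeve, then hold the cover over the test cell

### The arm

A 6-joint arm with a two-finger parallel gripper is mounted at the origin on the work surface. World frame = base frame: x ahead of the robot, y to its left, z up, the work surface at z = 0. Lengths are in m, angles in degrees, forces in N, time in s.
With the tool pointing down it reaches from about 0.375 to 0.9 m from the base axis. Payload 3.1 kg.
Tool frame: the origin (TCP) lies between the finger pads; the fingertips stand 22 mm ahead of it and the grasp point (between the pads) lies 3 mm ahead of it; y points along the fingers, x is the direction in which the jaws open and shut, and the axes are right-handed (so a half turn about y gives the same grasp; the last joint's range is limited). The gripper opens to 87 mm and grips with 3 to 60 N. Pads are 19 mm wide; open, the fingers measure 117 mm over their backs; the gripper's body (75 mm by 190 mm) begins 51 mm behind the grasp point.
Start: joints at [-80.357, 30.224, 82.088, -0, 67.689, -10.227], TCP at [0.212, -0.588, 0.223] pointing down, gripper open.
Joint ranges: [-176.69, 176.69], [-43.24, 126.21], [12.49, 139.97], [-82, 262], [0, 151.66], [-163.58, 163.58]. Speed limits (degrees/s): [159.86, 159.86, 180, 180, 180, 180].

### API

Orientations are given as a 3x3 rotation matrix whose columns are the frame's x, y, z axes.
In Python, from rig import bot, imaging, workorder gives the robot as it stands. The module is installed in compiled form; this text tells all that it offers.
- The arm moves only by the tool drive_tool, never from a script. Its argument "commands" is a list of rows, each an object of numbers: "dx", "dy", "dz": the shift along the tool's x, y, z normalised to -1 to 1, where 1 is 4 cm; "wx", "wy", "wz": the turn, a rotation vector about the tool's x, y, z normalised to -1 to 1, where 1 is pi/2 rad; "grip": the finger opening in mm, from 0 to 87. In form: [{"dx": .., "dy": .., "dz": .., "wx": .., "wy": .., "wz": .., "grip": ..}, ...]. A call has 1 to 8 rows; each row shifts and turns the commanded pose from where the row before left it, along the tool's axes as they then stand; what a row does not reach is not made up. A row lasts 1/8 s, in which the tool goes at most 62.5 mm and 10.7 degrees, less where a joint would pass 70% of its speed; a pose out of reach is approached as far as the arm can. A call with a number of a shift or a turn outside -1 to 1 is refused whole. A call with a gripper value outside its range is refused whole. The fingers move at their own pace and stop on an object; the grip force is fixed at half the most. Time passes only in rows, so rows that do not move let the fingers close. It gives the time, the measured TCP pose, the force and the opening at its end, in the units of the state.
- bot.read_state(): the state, without advancing time (a new reading comes with each control period).
- imaging.capture(name): name is "scene" or "side" or "wrist"; returns (picture, depth): 384x512x3 uint8, red, green, blue; 384x512 float32, m along the optical axis (not along the pixel's ray), 0 where there is no reading.
- imaging.get_calibration(name): a dict with "mtx" (3x3 intrinsics, pixels), "world_to_cam" (4x4, takes a point from world to camera coordinates). Camera axes: x right, y down, z forward; pixel columns grow to the right and rows downward; lengths in m; the calibration is good to about 2 mm. A picture is of the moment at which its call begins: read the wrist's pose just before it. get_calibration takes no time and is no camera call; for the wrist camera it gives the pose at the moment of the call.
- workorder.hand_in(): hands the job in, once; it reports no verdict.
The state is a dict: "time_s": time; "joint_positions": joint angles; "qvel": joint speeds; "tau": joint torques, N m; "position": TCP position; "tcp_rot": TCP orientation; "force": force on the tool from outside, world axes, zero at the start; "moment": the same for the moment, N m; "opening": opening from 0.0 (shut) to 1.0 (fully open).
Only numpy, scipy, OpenCV 4.12 (cv2) and the standard library are available. Lean on these libraries where they do the work, as an engineer would, in place of code of your own. Each camera call takes 0.05 s, during which the arm holds its last target. There are 200 camera calls.

### The job

Take whichever of the two steel sleeves on the bench fits over the pin inside the open test cell and leave it on the pin, fully down; the other sleeve stays standing on the bench. Then pick up the cover plate by its handle and hold it level and still over the cell, about a finger's width (15 mm) above the rim and touching nothing, with its four corner holes lined up with the four threaded holes, ready for the screws. Finish while still holding the cover there, and leave everything else on the bench where it is.

Things in the scene. Friction and masses are not known exactly. Their poses are not given: they have to be found in the camera images.
- cell_top (a point): Test cell: fixed steel box, 174 (x) x 140 (y) mm, 52 high, brass hose stub (18 diameter, 30 long) on its +x side. Point: centre of the open top at rim level, 52 above the bench; axes of the box, z up. Opening 114 (x) x 80 (y), floor 42 below the rim. Rim flat, 30 wide, four threaded holes of 8 diameter at x = +-72, y = +-55.
- pin_tip (a point): Centre of the tip of the upright steel pin in the middle of the cell's opening: 16 diameter, tapering to 10 over its last 4 mm, 36 tall from the cell's floor; the tip is 6 below the rim, 46 above the bench.
- thread_1 (a point): Mouth of the threaded hole at (+72, +55) of the cell, at rim height.
- thread_2 (a point): Mouth of the threaded hole at (-72, -55) of the cell, diagonally opposite.
- cover_grip (a point): Aluminium cover plate, 174 (x) x 140 (y) x 5 mm, about 0.36 kg, flat on the bench. Point: centre of its handle bar, over the plate's centre, 33 above its underside; axes of the plate. Bar 90 long (x), 14 wide (y), 16 high, on a foot at each end, 20 free below. Four 18 mm holes at x = +-72, y = +-55; may be turned half round.
- hole_1 (a point): Centre of the cover's hole at (+72, +55), at its underside.
- hole_2 (a point): Centre of the cover's hole at (-72, -55), at its underside, diagonally opposite.
- sleeve_wide_mid (a point): Plain steel sleeve standing on the bench, 36 outside diameter, 32 high, bore 20 (goes over the pin), about 0.17 kg. This point is its centre, half-way up, 16 above its foot; z along its axis. Fully down on the pin it is 26 below the rim.
- sleeve_narrow_mid (a point): The other steel sleeve, the same outside (36 diameter, 32 high) but bore 10 (too small for the pin), about 0.22 kg. This point is its centre, half-way up.
- tin: Bystander, not to be disturbed: small closed steel specimen tin, diameter 40, 35 high, standing among the sleeves (mm).
- screwdriver: Bystander, not to be disturbed: screwdriver lying between the robot and the work, about 200 long (mm).
- wrench: Bystander, not to be disturbed: steel wrench lying between the robot and the work, about 180 long (mm).
- beaker: Bystander, not to be disturbed: glass beaker, diameter 70, 90 high, at the right (mm).
- washbottle: Bystander, not to be disturbed: white bottle, diameter 64, 130 high, at the left (mm).
There are look-alikes about, which are no part of the job. What is shaped like the part that bears sleeve_narrow_mid but yellow is not meant.

How it is judged (in metres and radians):
On the way, in this order (a step that is already met when the one before it is completed fails the run):
1. the sleeve with the larger bore is fully down on the cell's pin and let go, with the cover still on the bench (horizontal distance between sleeve_wide_mid and pin_tip below 0.004 m and z of sleeve_wide_mid in the frame of cell_top below -0.022 m and angle between sleeve_wide_mid's own z axis and vertical below 0.12 rad and contact force between sleeve_wide and the fingers below 0.2 N and height (world z) of cover_grip below 0.045 m), for 0.2 s.
2. the cover is held level over the cell, its holes over the threaded holes, clear of the rim (((horizontal distance between hole_1 and thread_1 below 0.005 m and horizontal distance between hole_2 and thread_2 below 0.005 m) or (horizontal distance between hole_1 and thread_2 below 0.005 m and horizontal distance between hole_2 and thread_1 below 0.005 m)) and z of cover_grip in the frame of cell_top between 0.038 and 0.063 m and angle between cover_grip's own z axis and vertical below 0.06 rad and contact force between cover and the fingers above 1 N and contact force between cover and cell below 0.3 N and linear speed of cover below 0.02 m/s and angular speed of cover below 0.1 rad/s), for 0.2 s.
At the end, for the whole second after the job is handed in: Wide sleeve fully down on the pin (4 mm), upright, let go; other sleeve standing on the bench; cover still held in the fingers, at rest, level within 3.4 deg, underside 5 to 30 mm above the rim, not touching the cell, diagonal holes within 5 mm of the threaded ones, either way round (all of step 2 and horizontal distance between sleeve_wide_mid and pin_tip below 0.004 m and z of sleeve_wide_mid in the frame of cell_top below -0.022 m and angle between sleeve_wide_mid's own z axis and vertical below 0.12 rad and contact force between each of sleeve_wide, sleeve_narrow and the fingers below 0.2 N and height (world z) of sleeve_narrow_mid below 0.02 m and angle between sleeve_narrow_mid's own z axis and vertical below 0.15 rad); the arm keeps its last pose, push and grip.
It fails at once if a bystander was disturbed (moved more than 25 mm) (distance of any of tin, screwdriver, wrench, beaker, washbottle from where it was at the start of the episode above 0.025 m).
It also fails if it takes over 58 s, if anything falls off the work surface, if the arm or the gripper's body presses on something with over 40 N, if the wrist force passes 120 N, or if a joint passes its speed limit or range.

## Working session

There is one attempt and no reset: what is moved stays moved. The work goes in short steps, Python scripts to look and compute and a tool call to move; the robot and the scene stay as the last step left them, time stands still between calls to the robot, and variables do not carry over. Pictures are saved under pics/ and viewed, on a budget of 10 in all, crops included, one or two more only if the job needs it, and the job is handed in when it is done.

Besides the shell and the picture viewer there is one more tool, called as name(argument=value, ...), one argument or row to a line, values as JSON. drive_tool: Moves the arm, as the interface text tells. Its arguments: {"type":"object","properties":{"commands":{"type":"array"}},"required":["commands"]}

```bash
mkdir -p pics && cat > h.py <<'E'
import numpy as np, cv2
from rig import bot, imaging, workorder
def cap(name):
    c=imaging.get_calibration(name); p,d=imaging.capture(name)
    return p,d,np.array(c["mtx"]),np.array(c["world_to_cam"])
def world(d,K,T):
    v,u=np.mgrid[:d.shape[0],:d.shape[1]]
    P=np.stack([(u-K[0,2])/K[0,0]*d,(v-K[1,2])/K[1,1]*d,d],-1)
    W=(P-T[:3,3])@T[:3,:3]
    W[d<=0]=np.nan
    return W
def save(n,p): cv2.imwrite(n,cv2.cvtColor(p,cv2.COLOR_RGB2BGR))
E
python3 - <<'E'
from h import *
out=[]
for n in("scene","side"):
    p,d,K,T=cap(n); save(f"pics/{n}0.png",p); np.savez(f"{n}0.npz",p=p,d=d,K=K,T=T)
    print(n,K[0,0],-T[:3,:3].T@T[:3,3],(d>0).mean())
s=bot.read_state(); print(s["time_s"],s["position"],s["tcp_rot"],s["force"],s["opening"])
E
```

```text
scene 365.80177002302264 [ 1.31750744 -0.36115667  0.62294796] 0.9957377115885416
side 360.1883872498214 [0.4095477  1.03376173 0.73104518] 0.9959615071614584
0.1 [ 0.21233029 -0.58711582  0.22169637] [[ 3.39890123e-01 -3.41980353e-04  9.40465091e-01]
 [-9.40463227e-01  1.90045752e-03  3.39890141e-01]
 [-1.90354970e-03 -9.99998136e-01  3.24326794e-04]] [0.22907848 0.06094235 0.07509127] 0.9965441050595792
```

View pics/scene0.png

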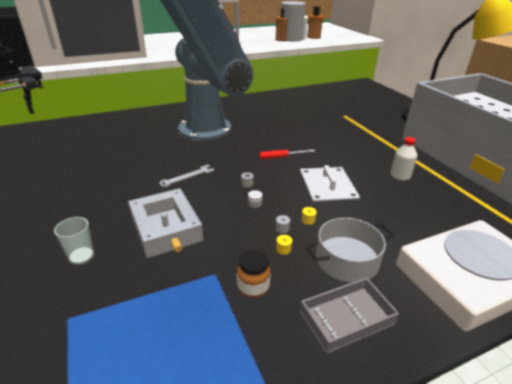

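View pics/side0.png

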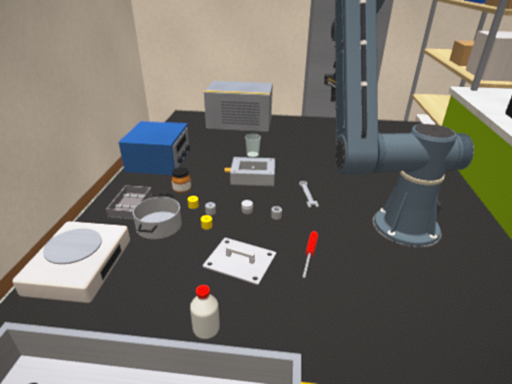

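The scene view shows the cell at (165,220) and the cover at (330,182). The sleeve-like things are grey (248,180), white (255,199), grey (283,224), and yellow (309,215) and (284,244). The white one is probably the tin, and the yellow ones are look-alikes. Next I'll measure positions and check the bores in a close crop.

```bash
python3 - <<'E'
from h import *
for n,pts in(("scene",dict(a=(248,180),tin=(255,199),b=(283,224),y1=(309,215),y2=(284,244))),("side",dict(tin=(247,207),c210=(210,209),c277=(277,212)))):
    z=np.load(n+"0.npz"); W=world(z["d"],z["K"],z["T"])
    for k,(u,v) in pts.items():
        R=W[v-14:v+15,u-14:u+15].reshape(-1,3); R=R[R[:,2]>.01]
        t=R[R[:,2]>np.nanmax(R[:,2])-.008]
        print(n,k,"top centre",((t.min(0)+t.max(0))/2).round(3),"ext",np.ptp(t,0).round(3),"zmed",np.median(t[:,2]).round(4))
    m=(W[...,2]>.004)&(W[...,2]<.15)&(W[...,0]>.2)&(W[...,0]<1)
    if n=="scene":
      N,L,S,C=cv2.connectedComponentsWithStats(m.astype(np.uint8))
      for i in range(1,N):
        if S[i,4]>40:
            R=W[L==i]; print(C[i].round(),S[i,4],R.min(0).round(3),R.max(0).round(3))
    p=z["p"]
    cr=p[165:260,230:325] if n=="scene" else p[185:235,180:290]
    globals()[n]=cv2.resize(cr,(500,500) if n=="scene" else (300,136),interpolation=cv2.INTER_CUBIC)
o=np.zeros((500,800,3),np.uint8); o[:,:500]=scene; o[:136,500:]=side; save("pics/c1.png",o)
E
```

```text
scene a top centre [ 0.489 -0.008  0.033] ext [0.126 0.051 0.008] zmed 0.0331
scene tin top centre [ 0.546 -0.017  0.033] ext [0.037 0.034 0.008] zmed 0.0349
scene b top centre [ 0.701 -0.008  0.031] ext [0.089 0.06  0.008] zmed 0.0316
scene y1 top centre [0.773 0.056 0.062] ext [0.008 0.014 0.008] zmed 0.0643
scene y2 top centre [ 0.744 -0.027  0.03 ] ext [0.035 0.034 0.008] zmed 0.0314
[506.  76.] 113 [0.203 1.378 0.106] [0.259 1.399 0.15 ]
[454. 150.] 5710 [0.2   0.451 0.004] [0.826 0.867 0.15 ]
[279. 154.] 245 [0.306 0.101 0.004] [0.349 0.299 0.027]
[187. 175.] 227 [ 0.297 -0.247  0.004] [ 0.363 -0.07   0.011]
[329. 183.] 1145 [0.432 0.147 0.004] [0.636 0.327 0.044]
[247. 179.] 141 [ 0.426 -0.015  0.004] [0.463 0.02  0.033]
[165. 222.] 3381 [ 0.463 -0.348  0.004] [ 0.673 -0.199  0.055]
[255. 198.] 201 [ 0.528 -0.036  0.004] [0.567 0.001 0.037]
[309. 215.] 194 [0.652 0.069 0.004] [0.688 0.104 0.034]
[283. 223.] 201 [ 0.657 -0.013  0.004] [0.693 0.022 0.035]
[ 75. 239.] 1312 [ 0.544 -0.513  0.004] [ 0.616 -0.445  0.092]
[347. 274.] 5815 [ 0.755 -0.081  0.004] [1.    0.209 0.067]
[449. 253.] 4137 [0.89  0.188 0.004] [1.    0.449 0.085]
[284. 244.] 240 [ 0.727 -0.045  0.004] [ 0.763 -0.009  0.034]
[253. 273.] 1333 [ 0.79  -0.175  0.004] [ 0.856 -0.106  0.082]
[146. 329.] 10721 [ 0.758 -0.486  0.004] [ 1.    -0.239  0.143]
side tin top centre [ 0.547 -0.015  0.035] ext [0.036 0.036 0.008] zmed 0.0353
side c210 top centre [0.695 0.03  0.032] ext [0.085 0.149 0.008] zmed 0.0322
side c277 top centre [0.442 0.005 0.031] ext [0.032 0.038 0.008] zmed 0.0316
```

View pics/c1.png

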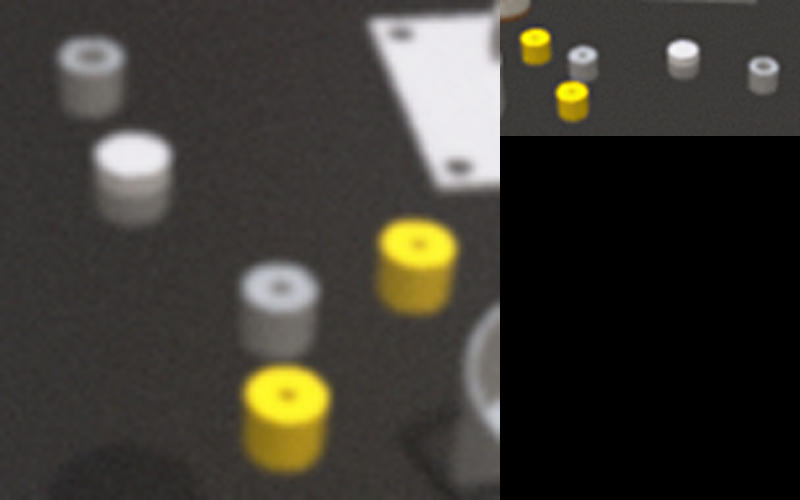

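The crop shows a wide bore in the grey sleeve at scene (248,180), world (0.444, 0.003). The grey one at (283,224) has a small bore, so it is the narrow sleeve, and the white one is the closed tin. I'll take the wide sleeve at (0.444, 0.003). Next come the poses of the cell and cover.

```bash
python3 - <<'E'
from h import *
def rect(P,nm):
    r=cv2.minAreaRect((P[:,:2]*1000).astype(np.float32)); print(nm,len(P),"c",np.round(r[0],1),"size",np.round(r[1],1),"ang",round(r[2],2),"z",np.median(P[:,2]).round(4))
for n in("scene","side"):
    z=np.load(n+"0.npz"); W=world(z["d"],z["K"],z["T"]); p=z["p"].astype(int)
    x,y,h=W[...,0],W[...,1],W[...,2]
    box=(x>.44)&(x<.68)&(y>-.37)&(y<-.18)
    b=p.max(-1)-p.min(-1)<40
    rect(W[box&(h>.046)&(h<.06)&b],n+" cell rim")
    bri=(p.mean(-1)>110)&(x>.41)&(x<.66)&(y>.12)&(y<.35)
    rect(W[bri&(h>-.004)&(h<.015)],n+" cover")
    rect(W[(x>.46)&(x<.6)&(y>.17)&(y<.3)&(h>.022)&(h<.05)],n+" bar")
    # pin
    q=(x>.52)&(x<.60)&(y>-.30)&(y<-.24)&(h>.036)&(h<.048); rect(W[q],n+" pin") if q.sum()>4 else print(n,"pin",q.sum())
    st=(p[...,0]-p[...,2]>70)&(x>.52)&(x<.72)&(y>-.37)&(y<-.15)&(h<.06); rect(W[st],n+" stub")
    s=(np.hypot(x-.444,y-.003)<.03)&(h>.024)&(h<.04); rect(W[s],n+" sleeve")
E
```

```text
scene cell rim 1682 c [ 554.9 -273.3] size [178.6 140.4] ang 3.4 z 0.0519
scene cover 1416 c [548.5 234. ] size [158.2 266.3] ang 69.09 z 0.0049
scene bar 123 c [535.7 237.7] size [15.9 91.8] ang 73.2 z 0.0391
scene pin 33 c [ 556.6 -274.4] size [15.  12.8] ang 20.31 z 0.0439
scene stub 98 c [ 656.  -267.7] size [33.  17.4] ang 4.17 z 0.0322
scene sleeve 72 c [443.8   2.4] size [33.7 31.3] ang 68.14 z 0.0303
side cell rim 539 c [ 556.  -272.7] size [173.8 151.8] ang 3.28 z 0.0523
side cover 1831 c [536.7 234.8] size [154.7 181.9] ang 73.96 z 0.0055
side bar 203 c [533.9 239.3] size [18.2 89.5] ang 73.41 z 0.0389
side pin 14 c [ 555.1 -271.7] size [13.9 12.2] ang 53.34 z 0.0434
side stub 26 c [ 668.6 -291.2] size [21.1 79.5] ang 16.13 z 0.0308
side sleeve 62 c [441.6   4.9] size [31.2 37.7] ang 4.2 z 0.0308
```

drive_tool(
  commands=[
    {"wy": -0.1167,"grip": 87},
    {"wy": -0.1167,"grip": 87},
    {"wy": -0.1167,"grip": 87},
    {"wy": -0.1167,"grip": 87},
    {"wy": -0.1167,"grip": 87},
    {"wy": -0.1167,"grip": 87},
    {"wy": -0.1167,"grip": 87},
    {"grip": 87},
  ],
)

```text
schema error: expected keys dx, dy, dz, wx, wy, wz, grip
```

drive_tool(
  commands=[
    {"dx": 0,"dy": 0,"dz": 0,"wx": 0,"wy": -0.1167,"wz": 0,"grip": 87},
    {"dx": 0,"dy": 0,"dz": 0,"wx": 0,"wy": -0.1167,"wz": 0,"grip": 87},
    {"dx": 0,"dy": 0,"dz": 0,"wx": 0,"wy": -0.1167,"wz": 0,"grip": 87},
    {"dx": 0,"dy": 0,"dz": 0,"wx": 0,"wy": -0.1167,"wz": 0,"grip": 87},
    {"dx": 0,"dy": 0,"dz": 0,"wx": 0,"wy": -0.1167,"wz": 0,"grip": 87},
    {"dx": 0,"dy": 0,"dz": 0,"wx": 0,"wy": -0.1167,"wz": 0,"grip": 87},
    {"dx": 0,"dy": 0,"dz": 0,"wx": 0,"wy": -0.1167,"wz": 0,"grip": 87},
    {"dx": 0,"dy": 0,"dz": 0,"wx": 0,"wy": 0,"wz": 0,"grip": 87},
  ],
)

```text
time_s: 1.1
position: [0.2124, -0.5874, 0.2221]
tcp_rot: [[0.998, -0.0, -0.057], [0.057, 0.001, 0.998], [-0.0, -1.0, 0.001]]
force: [0.2, -0.2, -0.1]
opening: 0.999
```

```bash
cat >> h.py <<'E'
def togo(x,y,z,yaw):
    s=bot.read_state(); R=np.array(s["tcp_rot"]); p=np.array(s["position"])
    c=np.degrees(np.arctan2(R[1,0],R[0,0]))
    d=R.T@(np.array([x,y,z])-p)/.04
    print("t",round(s["time_s"],2),"pos",p.round(4),"yaw",c.round(2),"tilt",np.degrees(np.arccos(min(1,-R[2,1]))).round(2),"F",np.round(s["force"],1),"open",round(s["opening"]*87,1),"| units d",d.round(3),"wy",round((c-yaw)/90,4))
E
python3 -c "
from h import *
togo(.444,.003,.15,3.4)"
```

```text
t 1.1 pos [ 0.2124 -0.5874  0.2221] yaw 3.26 tilt 0.06 F [ 0.2 -0.2 -0.1] open 86.9 | units d [ 6.621  1.817 14.404] wy -0.0015
```

drive_tool(
  commands=[
    {"dx": 0.44,"dy": 0,"dz": 0.95,"wx": 0,"wy": 0,"wz": 0,"grip": 87},
    {"dx": 0.44,"dy": 0,"dz": 0.95,"wx": 0,"wy": 0,"wz": 0,"grip": 87},
    {"dx": 0.44,"dy": 0,"dz": 0.95,"wx": 0,"wy": 0,"wz": 0,"grip": 87},
    {"dx": 0.44,"dy": 0,"dz": 0.95,"wx": 0,"wy": 0,"wz": 0,"grip": 87},
    {"dx": 0.44,"dy": 0,"dz": 0.95,"wx": 0,"wy": 0,"wz": 0,"grip": 87},
    {"dx": 0.44,"dy": 0,"dz": 0.95,"wx": 0,"wy": 0,"wz": 0,"grip": 87},
    {"dx": 0.44,"dy": 0,"dz": 0.95,"wx": 0,"wy": 0,"wz": 0,"grip": 87},
    {"dx": 0.44,"dy": 0,"dz": 0.95,"wx": 0,"wy": 0,"wz": 0,"grip": 87},
  ],
)

```text
time_s: 2.1
position: [0.3354, -0.2747, 0.2226]
tcp_rot: [[0.998, 0.0, -0.055], [0.055, -0.0, 0.998], [0.0, -1.0, -0.0]]
force: [0.7, 0.3, -0.4]
opening: 1.002
```

drive_tool(
  commands=[
    {"dx": 0.44,"dy": 0,"dz": 0.95,"wx": 0,"wy": 0,"wz": 0,"grip": 87},
    {"dx": 0.44,"dy": 0,"dz": 0.95,"wx": 0,"wy": 0,"wz": 0,"grip": 87},
    {"dx": 0.44,"dy": 0,"dz": 0.95,"wx": 0,"wy": 0,"wz": 0,"grip": 87},
    {"dx": 0.44,"dy": 0,"dz": 0.95,"wx": 0,"wy": 0,"wz": 0,"grip": 87},
    {"dx": 0.44,"dy": 0,"dz": 0.95,"wx": 0,"wy": 0,"wz": 0,"grip": 87},
    {"dx": 0.44,"dy": 0.4,"dz": 0.95,"wx": 0,"wy": 0,"wz": 0,"grip": 87},
    {"dx": 0.44,"dy": 0.4,"dz": 0.95,"wx": 0,"wy": 0,"wz": 0,"grip": 87},
    {"dx": 0,"dy": 0,"dz": 0,"wx": 0,"wy": 0,"wz": 0,"grip": 87},
  ],
)

```text
time_s: 3.1
position: [0.4419, -0.0008, 0.1896]
tcp_rot: [[0.998, -0.002, -0.061], [0.061, 0.001, 0.998], [-0.002, -1.0, 0.001]]
force: [0.0, -0.8, 0.8]
opening: 0.994
```

```bash
python3 -c "
from h import *
p,d,K,T=cap('wrist'); save('pics/w1.png',p); np.savez('w1.npz',p=p,d=d,K=K,T=T)
print(K[0,0],(-T[:3,:3].T@T[:3,3]).round(3),T[2,:3].round(2)); W=world(d,K,T)
x,y,h=W[...,0],W[...,1],W[...,2]
s=(np.hypot(x-.444,y-.003)<.03)&(h>.025)&(h<.04)
v,u=np.nonzero(s); print(s.sum(), u.mean() if s.any() else 0,v.mean() if s.any() else 0)
print(cv2.minEnclosingCircle((W[s][:,:2]*1000).astype(np.float32)),cv2.minAreaRect((W[s][:,:2]*1000).astype(np.float32)),np.median(h[s]))
togo(.444,.003,.027,3.4)"
```

```text
336.12432736456066 [0.438 0.067 0.352] [ 0.01 -0.25 -0.97]
749 256.1588785046729 170.46061415220294
((441.373779296875, 1.1832021474838257), 17.951566696166992) ((441.29315185546875, 1.4501914978027344), (34.99177932739258, 34.822349548339844), 68.60547637939453) 0.03187494511700781
t 3.15 pos [ 0.442  -0.0021  0.1901] yaw 3.44 tilt 0.09 F [0.3 0.1 0.2] open 86.9 | units d [0.065 4.077 0.125] wy 0.0004
```

View pics/w1.png

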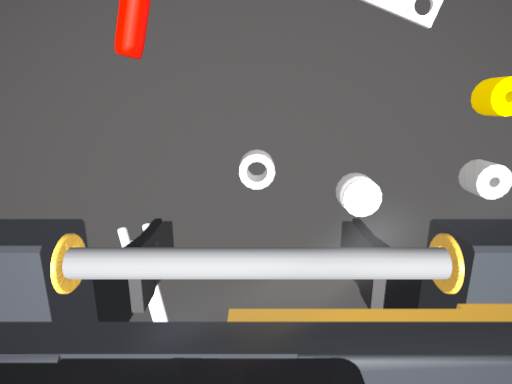

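The wrist view shows the open-bored sleeve at (257,170), with the tin at (360,195) clear of the fingers. I'll go down and grip.

drive_tool(
  commands=[
    {"dx": 0,"dy": 0.8,"dz": 0.1,"wx": 0,"wy": 0,"wz": 0,"grip": 87},
    {"dx": 0,"dy": 0.8,"dz": 0,"wx": 0,"wy": 0,"wz": 0,"grip": 87},
    {"dx": 0,"dy": 0.8,"dz": 0,"wx": 0,"wy": 0,"wz": 0,"grip": 87},
    {"dx": 0,"dy": 0.8,"dz": 0,"wx": 0,"wy": 0,"wz": 0,"grip": 87},
    {"dx": 0,"dy": 0.6,"dz": 0,"wx": 0,"wy": 0,"wz": 0,"grip": 87},
    {"dx": 0,"dy": 0.28,"dz": 0,"wx": 0,"wy": 0,"wz": 0,"grip": 87},
    {"dx": 0,"dy": 0,"dz": 0,"wx": 0,"wy": 0,"wz": 0,"grip": 30},
    {"dx": 0,"dy": 0,"dz": 0,"wx": 0,"wy": 0,"wz": 0,"grip": 30},
  ],
)

```text
time_s: 4.15
position: [0.4426, 0.0004, 0.0281]
tcp_rot: [[0.998, 0.002, -0.058], [0.058, -0.0, 0.998], [0.002, -1.0, -0.001]]
force: [0.2, -0.5, 0.2]
opening: 0.852
```

drive_tool(
  commands=[
    {"dx": 0,"dy": 0,"dz": 0,"wx": 0,"wy": 0,"wz": 0,"grip": 30},
    {"dx": 0,"dy": 0,"dz": 0,"wx": 0,"wy": 0,"wz": 0,"grip": 30},
    {"dx": 0,"dy": 0,"dz": 0,"wx": 0,"wy": 0,"wz": 0,"grip": 30},
    {"dx": 0,"dy": 0,"dz": 0,"wx": 0,"wy": 0,"wz": 0,"grip": 30},
  ],
)

```text
time_s: 4.65
position: [0.4418, 0.0009, 0.0274]
tcp_rot: [[0.998, -0.0, -0.059], [0.059, 0.0, 0.998], [-0.0, -1.0, 0.0]]
force: [-0.5, -0.4, 1.2]
opening: 0.413
```

drive_tool(
  commands=[
    {"dx": 0,"dy": -0.5,"dz": 0,"wx": 0,"wy": 0,"wz": 0,"grip": 20},
    {"dx": 0,"dy": -0.9,"dz": 0,"wx": 0,"wy": 0,"wz": 0,"grip": 20},
    {"dx": 0,"dy": -0.9,"dz": -0.3,"wx": 0,"wy": 0,"wz": 0,"grip": 20},
    {"dx": 0.3,"dy": -0.6,"dz": -0.9,"wx": 0,"wy": 0,"wz": 0,"grip": 20},
    {"dx": 0.3,"dy": 0,"dz": -0.9,"wx": 0,"wy": 0,"wz": 0,"grip": 20},
    {"dx": 0.3,"dy": 0,"dz": -0.9,"wx": 0,"wy": 0,"wz": 0,"grip": 20},
    {"dx": 0.3,"dy": 0,"dz": -0.9,"wx": 0,"wy": 0,"wz": 0,"grip": 20},
    {"dx": 0.3,"dy": 0,"dz": -0.9,"wx": 0,"wy": 0,"wz": 0,"grip": 20},
  ],
)

```text
time_s: 5.65
position: [0.513, -0.188, 0.1428]
tcp_rot: [[0.998, -0.001, -0.059], [0.059, 0.001, 0.998], [-0.001, -1.0, 0.001]]
force: [0.3, 0.3, -1.9]
opening: 0.384
```

drive_tool(
  commands=[
    {"dx": 0.3,"dy": 0,"dz": -0.7,"wx": 0,"wy": 0,"wz": 0,"grip": 20},
    {"dx": 0.3,"dy": 0,"dz": -0.5,"wx": 0,"wy": 0,"wz": 0,"grip": 20},
    {"dx": 0.2,"dy": 0,"dz": 0,"wx": 0,"wy": 0,"wz": 0,"grip": 20},
    {"dx": 0,"dy": 0,"dz": 0,"wx": 0,"wy": 0,"wz": 0,"grip": 20},
  ],
)

```text
time_s: 6.15
position: [0.5477, -0.232, 0.1427]
tcp_rot: [[0.998, -0.002, -0.06], [0.06, 0.001, 0.998], [-0.001, -1.0, 0.002]]
force: [-0.4, -0.3, -2.3]
opening: 0.388
```

```bash
cat > look.py <<'E'
from h import *
import sys
tag=sys.argv[1]
def rect(P,nm):
    if len(P)<5: print(nm,len(P)); return
    r=cv2.minAreaRect((P[:,:2]*1000).astype(np.float32)); print(nm,len(P),"c",np.round(r[0],1),"size",np.round(r[1],1),"ang",round(r[2],2),"z",np.median(P[:,2]).round(4))
togo(.555,-.273,.13,3.4)
pos=np.array(bot.read_state()["position"])
for n in("wrist","scene","side"):
    p,d,K,T=cap(n); save(f"pics/{n}_{tag}.png",p); np.savez(f"{n}_{tag}.npz",p=p,d=d,K=K,T=T); W=world(d,K,T)
    x,y,h=W[...,0],W[...,1],W[...,2]
    rect(W[(x>.44)&(x<.655)&(y>-.37)&(y<-.18)&(h>.047)&(h<.057)],n+" rim")
    rect(W[(np.hypot(x-pos[0],y-pos[1])<.024)&(h<pos[2]+.008)&(h>pos[2]-.01)],n+" sleeve top")
    rect(W[(np.hypot(x-.555,y+.273)<.015)&(h>.04)&(h<.05)],n+" pin")
E
python3 look.py 2
```

```text
t 6.15 pos [ 0.5477 -0.232   0.1427] yaw 3.43 tilt 0.12 F [-0.4 -0.3 -2.3] open 33.7 | units d [ 0.122  0.317 -1.033] wy 0.0003
wrist rim 12767 c [ 554.9 -270.4] size [174.6 131.5] ang 3.49 z 0.0521
wrist sleeve top 2221 c [ 549.2 -226.6] size [40.2 28.3] ang 25.79 z 0.1469
wrist pin 61 c [ 553.1 -268.9] size [11.3  3.1] ang 19.39 z 0.0432
scene rim 1638 c [ 554.7 -273.1] size [177.9 140.8] ang 3.45 z 0.0519
scene sleeve top 71 c [ 549.8 -234.1] size [41.2 34.2] ang 53.21 z 0.1438
scene pin 27 c [ 555.6 -274.3] size [14.5 12.2] ang 23.63 z 0.0439
side rim 510 c [ 556.3 -273.6] size [173.6 148. ] ang 3.73 z 0.0524
side sleeve top 60 c [ 546.8 -226.3] size [31.6 38.9] ang 75.57 z 0.1449
side pin 10 c [ 555.9 -268.7] size [12.6  7.4] ang 28.17 z 0.0443
```

View pics/wrist_2.png

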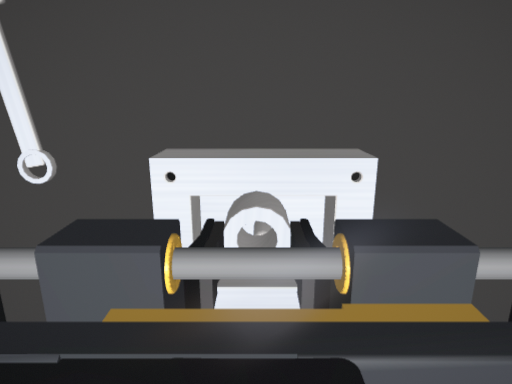

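The wrist view shows the sleeve's bore at about (257,239) and the cell's +y threaded holes at (170,177) and (356,177). I'll work out the centres of both in this one camera.

```bash
cat >> h.py <<'E'
def ray(u,v,z,K,T):
    o=-T[:3,:3].T@T[:3,3]; r=T[:3,:3].T@np.array([(u-K[0,2])/K[0,0],(v-K[1,2])/K[1,1],1]); return o+r*(z-o[2])/r[2]
def dark(p,u,v,w=9,th=None):
    g=p[v-w:v+w+1,u-w:u+w+1].mean(-1); th=th or (g.min()+g.max())/2; m=(g<th).astype(np.uint8)
    N,L,S,C=cv2.connectedComponentsWithStats(m); i=L[w,w]; return C[i]+[u-w,v-w],S[i,4]
E
python3 - <<'E'
from h import *
from scipy.optimize import least_squares
z=np.load("wrist_2.npz"); p,d,K,T=z["p"],z["d"],z["K"],z["T"]
a=[]
for u,v in((170,177),(356,177)):
    c,n=dark(p,u,v); w=ray(*c,.052,K,T); a.append(w); print("thread",c.round(1),n,w.round(4))
a=np.array(a); e=a[1]-a[0]; th=np.arctan2(e[1],e[0]); print("dist",np.linalg.norm(e),"yaw",np.degrees(th)); n=np.array([np.sin(th),-np.cos(th)])
print("cell centre wrist",(a.mean(0)[:2]+.055*n).round(4))
W=world(d,K,T); h=W[...,2]; print("d-heights col257",[(v,h[v,257].round(4)) for v in range(186,250,4)])
top=.1473
m=(abs(h-top)<.0025)&(np.hypot(W[...,0]-.5477,W[...,1]+.232)<.024)
P=[]
for u in range(232,284):
    vs=np.nonzero(m[200:246,u])[0]
    if len(vs): P.append(ray(u,vs[0]+199.5,top,K,T)[:2])
P=np.array(P); r=least_squares(lambda q:np.hypot(*(P-q[:2]).T)-.018,[.548,-.232],loss="soft_l1",f_scale=.001)
print("outer fit",r.x.round(4),"rms",np.sqrt((r.fun**2).mean()).round(5)); print("bore px",ray(257,239,top,K,T).round(4))
o=cv2.resize(p[180:280,200:315],(690,600),interpolation=cv2.INTER_CUBIC); save("pics/c2.png",o)
E
```

```text
thread [170.1 176.4] 65 [ 0.4806 -0.2243  0.052 ]
thread [355.9 176.4] 70 [ 0.6236 -0.2157  0.052 ]
dist 0.14326513707450134 yaw 3.4716322138131237
cell centre wrist [ 0.5554 -0.2749]
d-heights col257 [(186, np.float64(0.0527)), (190, np.float64(0.0523)), (194, np.float64(0.1247)), (198, np.float64(0.1341)), (202, np.float64(0.1404)), (206, np.float64(0.1462)), (210, np.float64(0.1477)), (214, np.float64(0.1465)), (218, np.float64(0.1477)), (222, np.float64(0.0218)), (226, np.float64(0.0311)), (230, np.float64(0.041)), (234, np.float64(0.0442)), (238, np.float64(0.1215)), (242, np.float64(0.1278)), (246, np.float64(0.133))]
outer fit [ 0.5479 -0.2314] rms 0.00027
bore px [ 0.5481 -0.2314  0.1473]
```

View pics/c2.png

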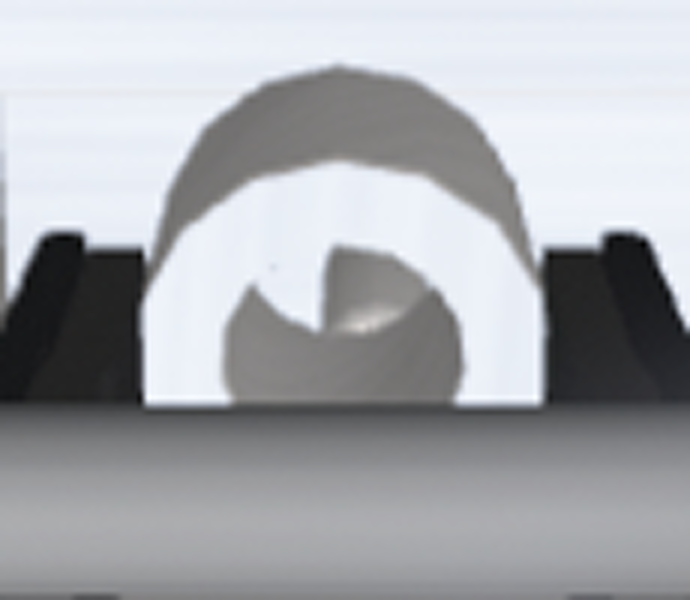

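drive_tool(
  commands=[
    {"dx": 0.06,"dy": 0,"dz": -0.55,"wx": 0,"wy": 0,"wz": 0,"grip": 20},
    {"dx": 0.06,"dy": 0.2,"dz": -0.52,"wx": 0,"wy": 0,"wz": 0,"grip": 20},
    {"dx": 0,"dy": 0.6,"dz": 0,"wx": 0,"wy": 0,"wz": 0,"grip": 20},
    {"dx": 0,"dy": 0.6,"dz": 0,"wx": 0,"wy": 0,"wz": 0,"grip": 20},
    {"dx": 0,"dy": 0,"dz": 0,"wx": 0,"wy": 0,"wz": 0,"grip": 20},
    {"dx": 0,"dy": 0,"dz": 0,"wx": 0,"wy": 0,"wz": 0,"grip": 20},
  ],
)

```text
time_s: 7.05
position: [0.5559, -0.277, 0.0877]
tcp_rot: [[0.998, 0.001, -0.058], [0.058, -0.001, 0.998], [0.001, -1.0, -0.001]]
force: [1.2, -0.3, -1.1]
opening: 0.391
```

```bash
python3 look.py 3 && python3 - <<'E'
from h import *
z=np.load("wrist_3.npz"); p,d,K,T=z["p"],z["d"],z["K"],z["T"]; W=world(d,K,T); g=p.mean(-1)
# thread holes again
a=[]
for q in((.4806,-.2243),(.6236,-.2157)):
    c=T[:3,:3]@np.array([*q,.052])+T[:3,3]; u,v=(K@c)[:2]/c[2]; u,v=int(round(u)),int(round(v))
    if not(12<v<370): print("out",u,v); continue
    c,n=dark(p,u,v,10); a.append(ray(*c,.052,K,T)); print(c.round(1),n,a[-1].round(4))
if len(a)==2:
    a=np.array(a); e=a[1]-a[0]; th=np.arctan2(e[1],e[0]); print("cell wrist",(a.mean(0)[:2]+.055*np.array([np.sin(th),-np.cos(th)])).round(4),np.degrees(th))
o=np.hstack([cv2.resize(p[150:270,190:325],(450,400)),cv2.resize(np.load("side_3.npz")["p"][140:195,220:290],(350,400),interpolation=cv2.INTER_CUBIC)]); save("pics/c3.png",o)
E
```

```text
t 7.05 pos [ 0.5559 -0.277   0.0877] yaw 3.35 tilt 0.07 F [ 1.2 -0.3 -1.1] open 34.0 | units d [-0.015 -1.058  0.1  ] wy -0.0006
wrist rim 25524 c [ 554.9 -274.8] size [175.  139.3] ang 3.37 z 0.0521
wrist sleeve top 2231 c [ 557.4 -271.6] size [40.1 28.3] ang 27.29 z 0.0917
wrist pin 0
scene rim 1444 c [ 554.8 -273.3] size [178.6 140.5] ang 3.28 z 0.0519
scene sleeve top 61 c [ 564.1 -275.8] size [35.1 30.5] ang 85.57 z 0.0871
scene pin 24 c [ 557.8 -274.3] size [15.3  8.3] ang 76.51 z 0.044
side rim 477 c [ 555.7 -274.4] size [174.6 148. ] ang 2.72 z 0.0525
side sleeve top 53 c [ 557.1 -271.9] size [34.  37.5] ang 39.59 z 0.0896
side pin 10 c [ 557.2 -269.9] size [12.7  9.6] ang 3.68 z 0.0449
[131.2 120.9] 136 [ 0.4806 -0.2245  0.052 ]
[378.9 120.6] 143 [ 0.6235 -0.2158  0.052 ]
cell wrist [ 0.5554 -0.2751] 3.4565680484828416
```

View pics/c3.png

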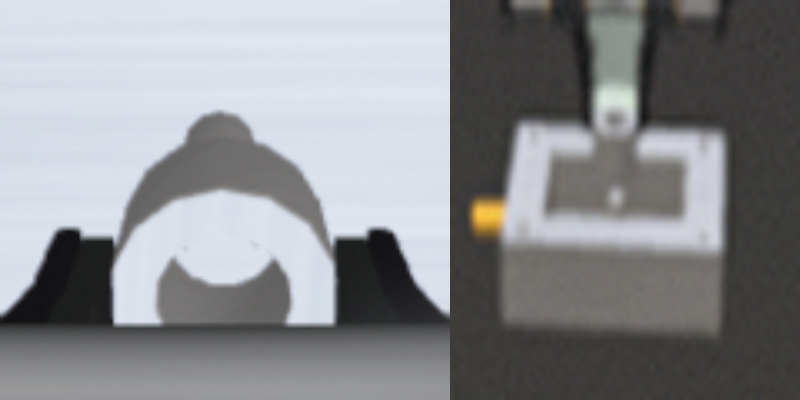

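```bash
cat > sl.py <<'E'
from h import *
from scipy.optimize import least_squares
def sleeve(f,top,c0):
    z=np.load(f); p,d,K,T=z["p"],z["d"],z["K"],z["T"]; W=world(d,K,T); h=W[...,2]
    m=(np.hypot(W[...,0]-c0[0],W[...,1]-c0[1])<.024)&(abs(h-top)<.0025)
    print("top",np.median(h[m]))
    P=[]
    for u in range(228,288):
        vs=np.nonzero(m[195:246,u])[0]
        if len(vs): P.append(ray(u,vs[0]+194.5,top,K,T)[:2])
    P=np.array(P); r=least_squares(lambda q:np.hypot(*(P-q[:2]).T)-.018,c0,loss="soft_l1",f_scale=.001); print(r.x.round(4),np.sqrt((r.fun**2).mean()))
    return r.x
E
python3 -c "
from sl import *
sleeve('wrist_3.npz',.0923,[.556,-.2765])
for i in range(3): togo(.556,-.277,.05,3.4)"
```

```text
top 0.09209120948933869
[ 0.5561 -0.2763] 0.000251819443700604
t 7.2 pos [ 0.5562 -0.2765  0.0885] yaw 3.39 tilt 0.14 F [-0.2  0.  -2.3] open 33.6 | units d [-0.007  0.962 -0.011] wy -0.0002
t 7.2 pos [ 0.5562 -0.2765  0.0885] yaw 3.39 tilt 0.14 F [-0.2  0.  -2.3] open 33.6 | units d [-0.007  0.962 -0.011] wy -0.0002
t 7.2 pos [ 0.5562 -0.2765  0.0885] yaw 3.39 tilt 0.14 F [-0.2  0.  -2.3] open 33.6 | units d [-0.007  0.962 -0.011] wy -0.0002
```

drive_tool(
  commands=[
    {"dx": -0.015,"dy": 0,"dz": 0.04,"wx": 0,"wy": 0,"wz": 0,"grip": 20},
    {"dx": 0,"dy": 0.2,"dz": 0,"wx": 0,"wy": 0,"wz": 0,"grip": 20},
    {"dx": 0,"dy": 0.2,"dz": 0,"wx": 0,"wy": 0,"wz": 0,"grip": 20},
    {"dx": 0,"dy": 0.2,"dz": 0,"wx": 0,"wy": 0,"wz": 0,"grip": 20},
    {"dx": 0,"dy": 0,"dz": 0,"wx": 0,"wy": 0,"wz": 0,"grip": 20},
  ],
)

```text
time_s: 7.82
position: [0.5541, -0.2737, 0.0621]
tcp_rot: [[0.998, -0.002, -0.059], [0.059, 0.001, 0.998], [-0.002, -1.0, 0.001]]
force: [0.0, 0.6, -1.9]
opening: 0.388
```

No contact force, and the foot of the sleeve is already below the pin's tip. I'll keep going down.

drive_tool(
  commands=[
    {"dx": 0,"dy": 0.2,"dz": 0,"wx": 0,"wy": 0,"wz": 0,"grip": 20},
    {"dx": 0,"dy": 0.2,"dz": 0,"wx": 0,"wy": 0,"wz": 0,"grip": 20},
    {"dx": 0,"dy": 0.2,"dz": 0,"wx": 0,"wy": 0,"wz": 0,"grip": 20},
    {"dx": 0,"dy": 0.05,"dz": 0,"wx": 0,"wy": 0,"wz": 0,"grip": 20},
    {"dx": 0,"dy": 0,"dz": 0,"wx": 0,"wy": 0,"wz": 0,"grip": 20},
  ],
)

```text
time_s: 8.45
position: [0.5544, -0.274, 0.0375]
tcp_rot: [[0.998, -0.001, -0.059], [0.059, 0.0, 0.998], [-0.001, -1.0, 0.0]]
force: [-1.2, 0.8, 0.0]
opening: 0.385
```

drive_tool(
  commands=[
    {"dx": 0,"dy": 0,"dz": 0,"wx": 0,"wy": 0,"wz": 0,"grip": 58},
    {"dx": 0,"dy": 0,"dz": 0,"wx": 0,"wy": 0,"wz": 0,"grip": 58},
    {"dx": 0,"dy": 0,"dz": 0,"wx": 0,"wy": 0,"wz": 0,"grip": 58},
    {"dx": 0,"dy": -0.3,"dz": 0,"wx": 0,"wy": 0,"wz": 0,"grip": 58},
    {"dx": 0,"dy": -0.7,"dz": 0,"wx": 0,"wy": 0,"wz": 0,"grip": 58},
    {"dx": 0,"dy": -0.9,"dz": 0,"wx": 0,"wy": 0,"wz": 0,"grip": 58},
    {"dx": 0,"dy": -0.9,"dz": 0,"wx": 0,"wy": 0,"wz": 0,"grip": 58},
    {"dx": 0,"dy": 0,"dz": 0,"wx": 0,"wy": 0,"wz": 0,"grip": 58},
  ],
)

```text
time_s: 9.45
position: [0.5569, -0.2757, 0.1536]
tcp_rot: [[0.998, 0.007, -0.059], [0.059, -0.005, 0.998], [0.007, -1.0, -0.005]]
force: [0.7, -0.7, -0.2]
opening: 0.668
```

```bash
python3 - <<'E'
from h import *
togo(.535,.238,.15,73.2)
p,d,K,T=cap("wrist"); W=world(d,K,T); x,y,h=W[...,0],W[...,1],W[...,2]
m=(np.hypot(x-.555,y+.274)<.022)&(h>.03)&(h<.05)
P=W[m]; print("sleeve on pin: n",m.sum(),"z pct",np.percentile(P[:,2],[5,50,95]).round(4), cv2.minEnclosingCircle((P[P[:,2]>.039][:,:2]*1000).astype(np.float32)))
save("pics/w4.png",p)
E
```

```text
t 9.45 pos [ 0.5569 -0.2757  0.1536] yaw 3.4 tilt 0.49 F [ 0.7 -0.7 -0.2] open 58.1 | units d [ 0.213  0.021 12.852] wy -0.7756
sleeve on pin: n 1345 z pct [0.035  0.042  0.0461] ((554.657958984375, -273.8549499511719), 18.047950744628906)
```

View pics/w4.png

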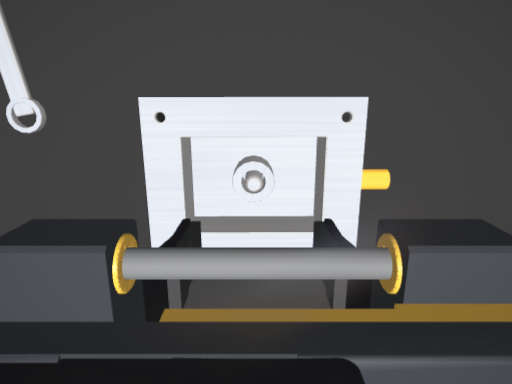

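The sleeve is on the pin at (254,182) with its top at z = 42 mm, so it is fully down and let go. Next is the cover.

drive_tool(
  commands=[
    {"dx": 0,"dy": 0,"dz": 0.6,"wx": 0,"wy": 0,"wz": 0,"grip": 58},
    {"dx": 0,"dy": 0,"dz": 1,"wx": 0,"wy": 0,"wz": 0,"grip": 58},
    {"dx": 0,"dy": 0,"dz": 1,"wx": 0,"wy": 0,"wz": 0,"grip": 58},
    {"dx": 0,"dy": 0,"dz": 1,"wx": 0,"wy": 0,"wz": 0,"grip": 58},
    {"dx": 0,"dy": 0,"dz": 1,"wx": 0,"wy": 0,"wz": 0,"grip": 58},
    {"dx": 0,"dy": 0,"dz": 1,"wx": 0,"wy": 0,"wz": 0,"grip": 58},
    {"dx": 0,"dy": 0,"dz": 1,"wx": 0,"wy": 0,"wz": 0,"grip": 58},
    {"dx": 0,"dy": 0,"dz": 1,"wx": 0,"wy": 0,"wz": 0,"grip": 58},
  ],
)

```text
time_s: 10.5
position: [0.5342, 0.0322, 0.1479]
tcp_rot: [[0.998, -0.004, -0.06], [0.06, 0.001, 0.998], [-0.004, -1.0, 0.001]]
force: [1.2, -0.0, 0.1]
opening: 0.671
```

drive_tool(
  commands=[
    {"dx": 0.1,"dy": 0,"dz": 1,"wx": 0,"wy": 0,"wz": 0,"grip": 58},
    {"dx": 0.1,"dy": 0,"dz": 1,"wx": 0,"wy": 0,"wz": 0,"grip": 58},
    {"dx": 0,"dy": 0,"dz": 0.9,"wx": 0,"wy": 0,"wz": 0,"grip": 58},
    {"dx": 0,"dy": 0,"dz": 0,"wx": 0,"wy": -0.1108,"wz": 0,"grip": 58},
    {"dx": 0,"dy": 0,"dz": 0,"wx": 0,"wy": -0.1108,"wz": 0,"grip": 58},
    {"dx": 0,"dy": 0,"dz": 0,"wx": 0,"wy": -0.1108,"wz": 0,"grip": 58},
    {"dx": 0,"dy": 0,"dz": 0,"wx": 0,"wy": -0.1108,"wz": 0,"grip": 58},
    {"dx": 0,"dy": 0,"dz": 0,"wx": 0,"wy": -0.1108,"wz": 0,"grip": 58},
  ],
)

```text
time_s: 11.5
position: [0.5351, 0.1467, 0.1478]
tcp_rot: [[0.593, -0.005, -0.805], [0.805, 0.0, 0.593], [-0.003, -1.0, 0.004]]
force: [0.5, 1.0, 0.9]
opening: 0.667
```

drive_tool(
  commands=[
    {"dx": 0,"dy": 0,"dz": 0,"wx": 0,"wy": -0.1108,"wz": 0,"grip": 58},
    {"dx": 0,"dy": 0,"dz": 0,"wx": 0,"wy": -0.1108,"wz": 0,"grip": 58},
    {"dx": 0,"dy": 0,"dz": 0,"wx": 0,"wy": 0,"wz": 0,"grip": 58},
  ],
)

```text
time_s: 11.88
position: [0.5356, 0.1465, 0.148]
tcp_rot: [[0.29, -0.004, -0.957], [0.957, 0.0, 0.29], [-0.001, -1.0, 0.004]]
force: [0.0, 0.1, -0.1]
opening: 0.666
```

```bash
cat > cov.py <<'E'
from h import *
z=np.load("scene0.npz"); W=world(z["d"],z["K"],z["T"]); P=W[130:185,385:422].reshape(-1,3); P=P[(P[:,2]>.02)&(P[:,2]<.14)&(P[:,1]<.5)]; print("bottle",P.min(0).round(3),P.max(0).round(3))
p,d,K,T=cap("wrist"); W=world(d,K,T); x,y,h=W[...,0],W[...,1],W[...,2]
np.savez("w5.npz",p=p,d=d,K=K,T=T)
near=(np.hypot(x-.535,y-.238)<.075)
m=near&(h>.036)&(h<.046); m=cv2.erode(m.astype(np.uint8),np.ones((2,2)))>0
print("bar",cv2.minAreaRect((W[m][:,:2]*1000).astype(np.float32)),np.median(h[m]))
togo(.535,.238,.036,73.2)
save("pics/w5.png",p)
E
python3 cov.py
```

```text
bottle [0.552 0.451 0.02 ] [0.614 0.5   0.132]
bar ((534.0888671875, 236.59788513183594), (14.213543891906738, 87.8765869140625), 73.07991790771484) 0.040843683193588
t 11.93 pos [0.536  0.1464 0.1482] yaw 73.06 tilt 0.19 F [-0.7 -0.   0.5] open 57.8 | units d [2.187 2.806 0.682] wy -0.0015
```

View pics/w5.png

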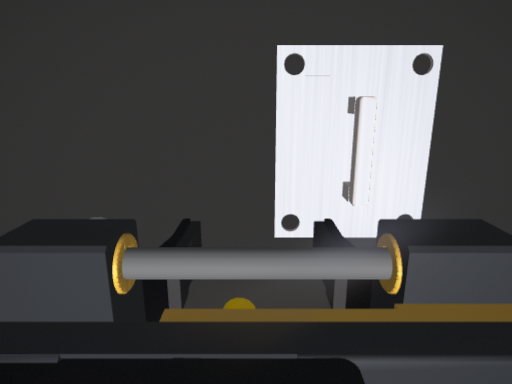

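The cover's bar runs from (365,97) to (362,207) in the wrist view, centred at world (0.534, 0.237). It runs at −17° and matches the scene estimate.

drive_tool(
  commands=[
    {"dx": 0.72,"dy": 0,"dz": 0.24,"wx": 0,"wy": 0,"wz": 0,"grip": 58},
    {"dx": 0.72,"dy": 0,"dz": 0.24,"wx": 0,"wy": 0,"wz": 0,"grip": 58},
    {"dx": 0.72,"dy": 0,"dz": 0.24,"wx": 0,"wy": 0,"wz": 0,"grip": 58},
    {"dx": 0,"dy": 0.7,"dz": 0,"wx": 0,"wy": 0,"wz": 0,"grip": 58},
    {"dx": 0,"dy": 0.7,"dz": 0,"wx": 0,"wy": 0,"wz": 0,"grip": 58},
    {"dx": 0,"dy": 0.4,"dz": 0,"wx": 0,"wy": 0,"wz": 0,"grip": 58},
    {"dx": 0,"dy": 0,"dz": 0,"wx": 0,"wy": 0,"wz": 0,"grip": 58},
  ],
)

```text
time_s: 12.8
position: [0.534, 0.2364, 0.076]
tcp_rot: [[0.29, -0.003, -0.957], [0.957, -0.001, 0.29], [-0.002, -1.0, 0.003]]
force: [0.2, -0.2, -0.3]
opening: 0.671
```

```bash
sed -i 's/w5\./w6./g' cov.py && python3 cov.py
```

```text
bottle [0.552 0.451 0.02 ] [0.614 0.5   0.132]
bar ((523.3655395507812, 240.45584106445312), (13.370160102844238, 66.28056335449219), 73.51605987548828) 0.04095052797543375
t 12.85 pos [0.535  0.2366 0.077 ] yaw 73.14 tilt 0.06 F [-0.2  0.2  0.6] open 57.9 | units d [0.034 1.026 0.008] wy -0.0006
```

drive_tool(
  commands=[
    {"dx": 0.02,"dy": 0.6,"dz": 0,"wx": 0,"wy": 0,"wz": 0,"grip": 58},
    {"dx": 0,"dy": 0.4,"dz": 0,"wx": 0,"wy": 0,"wz": 0,"grip": 58},
    {"dx": 0,"dy": 0,"dz": 0,"wx": 0,"wy": 0,"wz": 0,"grip": 5},
    {"dx": 0,"dy": 0,"dz": 0,"wx": 0,"wy": 0,"wz": 0,"grip": 5},
    {"dx": 0,"dy": 0,"dz": 0,"wx": 0,"wy": 0,"wz": 0,"grip": 5},
    {"dx": 0,"dy": 0,"dz": 0,"wx": 0,"wy": 0,"wz": 0,"grip": 5},
    {"dx": 0,"dy": 0,"dz": 0,"wx": 0,"wy": 0,"wz": 0,"grip": 5},
    {"dx": 0,"dy": 0,"dz": 0,"wx": 0,"wy": 0,"wz": 0,"grip": 5},
  ],
)

```text
time_s: 13.85
position: [0.5356, 0.2374, 0.0376]
tcp_rot: [[0.289, 0.0, -0.957], [0.957, 0.0, 0.289], [0.0, -1.0, -0.0]]
force: [0.1, -0.9, 2.0]
opening: 0.15
```

The bar is gripped, with the jaws about 13 mm apart. I'll lift slowly, then turn it and carry it over.

drive_tool(
  commands=[
    {"dx": 0,"dy": -0.3,"dz": 0,"wx": 0,"wy": 0,"wz": 0,"grip": 5},
    {"dx": 0,"dy": -0.6,"dz": 0,"wx": 0,"wy": 0,"wz": 0,"grip": 5},
    {"dx": 0,"dy": -0.6,"dz": 0,"wx": 0,"wy": 0,"wz": 0,"grip": 5},
    {"dx": 0,"dy": -0.6,"dz": 0,"wx": 0,"wy": 0,"wz": 0,"grip": 5},
    {"dx": 0,"dy": -0.6,"dz": 0,"wx": 0,"wy": -0.05,"wz": 0,"grip": 5},
    {"dx": 0,"dy": 0,"dz": 0,"wx": 0,"wy": -0.09,"wz": 0,"grip": 5},
    {"dx": 0,"dy": 0,"dz": 0,"wx": 0,"wy": -0.085,"wz": 0,"grip": 5},
    {"dx": 0,"dy": 0,"dz": 0,"wx": 0,"wy": 0,"wz": 0,"grip": 5},
  ],
)

```text
time_s: 14.85
position: [0.5349, 0.2373, 0.1455]
tcp_rot: [[-0.059, -0.001, -0.998], [0.998, -0.0, -0.059], [-0.0, -1.0, 0.001]]
force: [0.1, -1.0, -3.2]
opening: 0.155
```

```bash
python3 -c "
from h import *
togo(.555,-.274,.13,93.45)
for n in('scene','side'):
    p,d,K,T=cap(n); W=world(d,K,T); x,y,h=W[...,0],W[...,1],W[...,2]; g=p.mean(-1)
    m=(np.hypot(x-.535,y-.237)<.13)&(abs(h-.113)<.02)&(g>110)
    P=W[m]; A=np.c_[P[:,:2]-[.535,.237],np.ones(len(P))]; q=np.linalg.lstsq(A,P[:,2],rcond=None)[0]
    print(n,m.sum(),'plane slope deg',np.degrees(q[:2]).round(2),'z',q[2].round(4))
"
```

```text
t 14.85 pos [0.5349 0.2373 0.1455] yaw 93.36 tilt 0.05 F [ 0.1 -1.  -3.2] open 13.4 | units d [-12.79    0.388   0.247] wy -0.001
scene 1228 plane slope deg [-0.26  0.39] z 0.1133
side 1643 plane slope deg [ 0.17 -0.3 ] z 0.1136
```

The cover hangs level, within about 0.4°. I'll carry it to the cell.

drive_tool(
  commands=[
    {"dx": -0.4,"dy": 0,"dz": 0,"wx": 0,"wy": 0,"wz": 0,"grip": 5},
    {"dx": -0.8,"dy": 0,"dz": 0,"wx": 0,"wy": 0,"wz": 0,"grip": 5},
    {"dx": -0.8,"dy": 0,"dz": 0,"wx": 0,"wy": 0,"wz": 0,"grip": 5},
    {"dx": -0.8,"dy": 0,"dz": 0.05,"wx": 0,"wy": 0,"wz": 0,"grip": 5},
    {"dx": -0.8,"dy": 0,"dz": 0.05,"wx": 0,"wy": 0,"wz": 0,"grip": 5},
    {"dx": -0.8,"dy": 0,"dz": 0.05,"wx": 0,"wy": 0,"wz": 0,"grip": 5},
    {"dx": -0.8,"dy": 0,"dz": 0.05,"wx": 0,"wy": 0,"wz": 0,"grip": 5},
    {"dx": -0.8,"dy": 0,"dz": 0.05,"wx": 0,"wy": 0,"wz": 0,"grip": 5},
  ],
)

```text
time_s: 15.95
position: [0.5395, -0.0049, 0.1454]
tcp_rot: [[-0.059, -0.0, -0.998], [0.998, -0.0, -0.059], [-0.0, -1.0, 0.0]]
force: [-0.2, -1.1, -3.5]
opening: 0.151
```

drive_tool(
  commands=[
    {"dx": -0.8,"dy": 0,"dz": 0,"wx": 0,"wy": 0,"wz": 0,"grip": 5},
    {"dx": -0.8,"dy": 0,"dz": 0,"wx": 0,"wy": 0,"wz": 0,"grip": 5},
    {"dx": -0.8,"dy": 0,"dz": 0,"wx": 0,"wy": 0,"wz": 0,"grip": 5},
    {"dx": -0.8,"dy": 0,"dz": 0,"wx": 0,"wy": 0,"wz": 0,"grip": 5},
    {"dx": -0.8,"dy": 0,"dz": 0,"wx": 0,"wy": 0,"wz": 0,"grip": 5},
    {"dx": -0.8,"dy": 0,"dz": 0,"wx": 0,"wy": 0,"wz": 0,"grip": 5},
    {"dx": -0.8,"dy": 0,"dz": 0,"wx": 0,"wy": 0,"wz": 0,"grip": 5},
    {"dx": -0.4,"dy": 0,"dz": 0,"wx": 0,"wy": 0,"wz": 0,"grip": 5},
  ],
)

```text
time_s: 16.95
position: [0.5539, -0.2449, 0.1453]
tcp_rot: [[-0.057, 0.0, -0.998], [0.998, -0.001, -0.057], [-0.001, -1.0, -0.0]]
force: [0.7, 0.3, -3.5]
opening: 0.147
```

drive_tool(
  commands=[
    {"dx": -0.4,"dy": 0,"dz": 0,"wx": 0,"wy": 0,"wz": 0,"grip": 5},
    {"dx": 0,"dy": 0,"dz": 0,"wx": 0,"wy": 0,"wz": 0,"grip": 5},
    {"dx": 0,"dy": 0,"dz": 0,"wx": 0,"wy": 0,"wz": 0,"grip": 5},
  ],
)

```text
time_s: 17.32
position: [0.5549, -0.2572, 0.1452]
tcp_rot: [[-0.061, -0.001, -0.998], [0.998, 0.001, -0.061], [0.001, -1.0, 0.001]]
force: [0.5, -0.1, -3.6]
opening: 0.152
```

```bash
cat > al.py <<'E'
from h import *
import sys
tag=sys.argv[1]; zt=float(sys.argv[2])
togo(.555,-.274,zt,93.45)
s=bot.read_state(); c0=np.array(s["position"]); top=c0[2]-.0325
for n in("wrist","scene","side"):
    p,d,K,T=cap(n); save(f"pics/{n}_{tag}.png",p); np.savez(f"{n}_{tag}.npz",p=p,d=d,K=K,T=T); W=world(d,K,T)
    x,y,h=W[...,0],W[...,1],W[...,2]
    m=(np.hypot(x-c0[0],y-c0[1])<.125)&(abs(h-top)<.005)&(p.max(-1).astype(int)-p.min(-1)<50)
    if m.sum()>50:
        P=W[m]; r=cv2.minAreaRect((P[:,:2]*1000).astype(np.float32)); print(n,m.sum(),"plate c",np.round(r[0],1),np.round(r[1],1),round(r[2],2),"z top",np.median(P[:,2]).round(4))
        A=np.c_[P[:,:2]-c0[:2],np.ones(len(P))]; q=np.linalg.lstsq(A,P[:,2],rcond=None)[0]; print("  slope",np.degrees(q[:2]).round(2))
E
python3 al.py 7 .13
```

```text
t 17.32 pos [ 0.5549 -0.2572  0.1452] yaw 93.47 tilt 0.09 F [ 0.5 -0.1 -3.6] open 13.2 | units d [-0.42   0.378  0.023] wy 0.0002
wrist 34288 plate c [ 542.9 -258.8] [153.3 140.8] 3.53 z top 0.1126
  slope [0.07 0.09]
scene 2101 plate c [ 553.7 -256.2] [177.5 140.1] 3.35 z top 0.1125
  slope [-0.15  0.13]
side 592 plate c [ 555.7 -253. ] [170.2 142.2] 3.76 z top 0.1133
  slope [ 0.07 -0.12]
```

View pics/wrist_7.png

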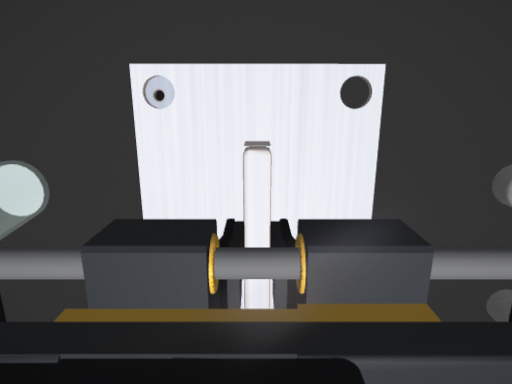

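The wrist view shows the cover's holes at (159,92) and (356,92). One thread shows through the left hole. There are about 16 mm of −y travel left, then I go down.

drive_tool(
  commands=[
    {"dx": -0.2,"dy": 0,"dz": 0,"wx": 0,"wy": 0,"wz": 0,"grip": 5},
    {"dx": -0.2,"dy": 0,"dz": 0,"wx": 0,"wy": 0,"wz": 0,"grip": 5},
    {"dx": 0,"dy": 0.3,"dz": 0,"wx": 0,"wy": 0,"wz": 0,"grip": 5},
    {"dx": 0,"dy": 0.3,"dz": 0,"wx": 0,"wy": 0,"wz": 0,"grip": 5},
    {"dx": 0,"dy": 0.3,"dz": 0,"wx": 0,"wy": 0,"wz": 0,"grip": 5},
    {"dx": 0,"dy": 0,"dz": 0,"wx": 0,"wy": 0,"wz": 0,"grip": 5},
    {"dx": 0,"dy": 0,"dz": 0,"wx": 0,"wy": 0,"wz": 0,"grip": 5},
  ],
)

```text
time_s: 18.35
position: [0.5564, -0.2743, 0.1092]
tcp_rot: [[-0.06, 0.0, -0.998], [0.998, -0.0, -0.06], [-0.0, -1.0, -0.0]]
force: [0.2, 0.8, -2.4]
opening: 0.151
```

```bash
python3 al.py 8 .1046 && cat > holes.py <<'E'
from h import *
import sys
z=np.load(f"wrist_{sys.argv[1]}.npz"); p,d,K,T=z["p"],z["d"],z["K"],z["T"]; top=float(sys.argv[2]); W=world(d,K,T); h=W[...,2]
c0=np.array([.555,-.2745]); th=np.radians(3.45); ex=np.array([np.cos(th),np.sin(th)]); ey=np.array([-ex[1],ex[0]])
for sy in(1,-1):
    g=c0-.072*ex+sy*.055*ey
    # hole = points in the neighbourhood well below the plate top; fit circle by hull at plate-top plane
    q=T[:3,:3]@np.array([*g,top])+T[:3,3]; u,v=(K@q)[:2]/q[2]; u,v=int(u),int(v)
    sub=(h[v-28:v+29,u-28:u+29]<top-.004); N,L,S,C=cv2.connectedComponentsWithStats(sub.astype(np.uint8)); i=1+np.argmin([np.hypot(*(c-28)) for c in C[1:]])
    hc=C[i]+[u-28,v-28]; H=ray(*hc,top,K,T)
    gr=p[v-28:v+29,u-28:u+29].mean(-1); inn=cv2.erode((L==i).astype(np.uint8),np.ones((5,5)))>0
    dk=inn&(gr<(gr[inn].min()+gr[inn].max())/2); vv,uu=np.nonzero(dk); tc=np.array([uu.mean()+u-28,vv.mean()+v-28])
    t=ray(*tc,.052,K,T); print("hole px",hc.round(1),S[i,4],"world",H.round(4),"thread px",tc.round(1),dk.sum(),t.round(4),"hole-thread mm",((H-t)[:2]*1000).round(1))
o=p[20:180,100:420]; save("pics/c8.png",cv2.resize(o,(800,400)))
E
python3 holes.py 8 .0745
```

```text
t 18.35 pos [ 0.5564 -0.2743  0.1092] yaw 93.46 tilt 0.0 F [ 0.2  0.8 -2.4] open 13.1 | units d [0.009 0.116 0.035] wy 0.0001
wrist 34248 plate c [ 544.5 -276.2] [152.8 140.9] 3.26 z top 0.0767
  slope [0.15 0.01]
scene 2137 plate c [ 554.1 -273.6] [182.3 140.5] 3.46 z top 0.0769
  slope [-0.04  0.05]
side 586 plate c [ 556.8 -270.4] [173.5 142.5] 4.0 z top 0.0778
  slope [ 0.29 -0.18]
hole px [353.9  91.6] 736 world [ 0.4796 -0.225   0.0745] thread px [345.7  92.3] 73 [ 0.4795 -0.2239  0.052 ] hole-thread mm [ 0.2 -1.1]
hole px [159.5  91.4] 738 world [ 0.4862 -0.3344  0.0745] thread px [167.9  92.7] 72 [ 0.4865 -0.3354  0.052 ] hole-thread mm [-0.3  1. ]
```

View pics/c8.png

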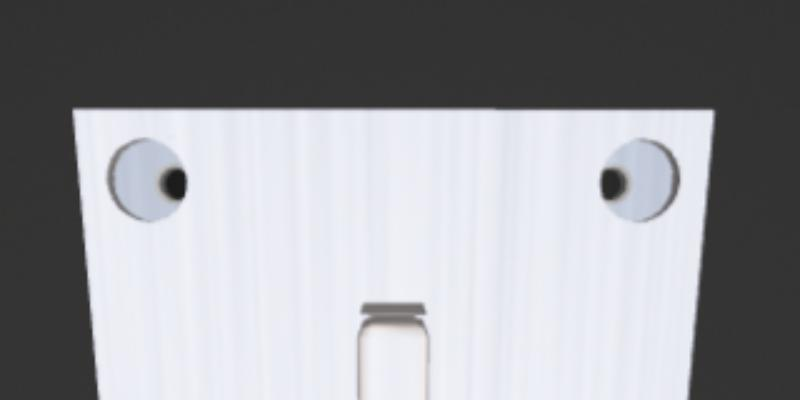

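The crop shows both threads seen through the cover's holes, symmetrically, with offsets about ±1 mm that come from partial occlusion. x and y are aligned. I'll lower it the last 4–5 mm and let it settle.

drive_tool(
  commands=[
    {"dx": 0,"dy": 0.06,"dz": 0,"wx": 0,"wy": 0,"wz": 0,"grip": 5},
    {"dx": 0,"dy": 0.06,"dz": 0,"wx": 0,"wy": 0,"wz": 0,"grip": 5},
    {"dx": 0,"dy": 0,"dz": 0,"wx": 0,"wy": 0,"wz": 0,"grip": 5},
    {"dx": 0,"dy": 0,"dz": 0,"wx": 0,"wy": 0,"wz": 0,"grip": 5},
    {"dx": 0,"dy": 0,"dz": 0,"wx": 0,"wy": 0,"wz": 0,"grip": 5},
    {"dx": 0,"dy": 0,"dz": 0,"wx": 0,"wy": 0,"wz": 0,"grip": 5},
    {"dx": 0,"dy": 0,"dz": 0,"wx": 0,"wy": 0,"wz": 0,"grip": 5},
    {"dx": 0,"dy": 0,"dz": 0,"wx": 0,"wy": 0,"wz": 0,"grip": 5},
  ],
)

```text
time_s: 19.5
position: [0.5563, -0.2743, 0.1046]
tcp_rot: [[-0.06, -0.0, -0.998], [0.998, -0.0, -0.06], [0.0, -1.0, 0.0]]
force: [0.4, 1.4, -3.5]
opening: 0.155
```

```bash
python3 al.py 9 .1046 && python3 holes.py 9 .072 && python3 - <<'E'
from h import *
z=np.load("scene_9.npz"); W=world(z["d"],z["K"],z["T"]); x,y,h=W[...,0],W[...,1],W[...,2]
for n,c in dict(narrow=(.675,.005),tin=(.547,-.017),beaker=(.58,-.48),bottle=(.583,.476)).items():
    P=W[(np.hypot(x-c[0],y-c[1])<.05)&(h>.01)]; print(n,P.min(0).round(3),P.max(0).round(3))
E
```

```text
t 19.5 pos [ 0.5563 -0.2743  0.1046] yaw 93.44 tilt 0.0 F [ 0.4  1.4 -3.5] open 13.5 | units d [ 0.01  -0.001  0.031] wy -0.0001
wrist 34297 plate c [ 544.3 -276.1] [152.8 140.8] 3.23 z top 0.072
  slope [0.14 0.01]
scene 2140 plate c [ 554.2 -273.5] [177.7 140.4] 3.37 z top 0.0719
  slope [-0.07  0.08]
side 586 plate c [ 556.6 -270.8] [173.  144.1] 3.71 z top 0.0725
  slope [ 0.11 -0.12]
hole px [354.1  91.6] 756 world [ 0.4796 -0.2255  0.072 ] thread px [346.6  93.1] 111 [ 0.4799 -0.2245  0.052 ] hole-thread mm [-0.3 -1. ]
hole px [159.2  91.5] 753 world [ 0.4861 -0.3339  0.072 ] thread px [167.8  92.5] 74 [ 0.4863 -0.3343  0.052 ] hole-thread mm [-0.1  0.3]
narrow [ 0.658 -0.012  0.01 ] [0.693 0.023 0.035]
tin [ 0.529 -0.038  0.01 ] [0.566 0.002 0.039]
beaker [ 0.544 -0.512  0.01 ] [ 0.617 -0.445  0.092]
bottle [0.553 0.451 0.01 ] [0.615 0.507 0.131]
```

Everything agrees: the cover is level, about 15 mm above the rim, with its holes within 1 mm and the bystanders where they were. Handing in.

```bash
python3 -c "
from rig import workorder
print(workorder.hand_in())"
```

```text
the job is handed in; nothing more can be done
None
```

The job is handed in at about 19.7 s: the wide sleeve is on the pin and the cover is held over the cell. The hand-in gives no verdict, so what follows are my own last checks.

- **Sleeve:** I chose the grey sleeve with the large bore; the yellow ones and the closed tin were ruled out. After release its top measured 42 mm above the bench, which is fully down, and it was within about 1 mm of the pin. I could not look at it again once the cover was over it.
- **Cover:** It is gripped by the bar and level to about 0.2°, with its underside about 15 mm above the rim. The wrist force was −3.5 N in z, about the cover's own weight, so nothing suggests it is touching the cell.
- **Hole alignment:** The wrist camera put the two −x holes within about 1 mm of their threaded holes. The two +x holes were hidden and follow only from the plate's measured angle, 3.2–3.7° in the three cameras against 3.4° for the cell.
- **Disagreement:** The side camera put the plate about 3 mm further in +y than the scene camera did, but its view was partly hidden. I went by the wrist view through the holes.
- **Everything else:** The narrow sleeve, tin, beaker and bottle were where they started. I did not re-measure the screwdriver and wrench at the end; no move went near the bench where they lie.

I viewed 11 pictures, one over the budget.

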